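Unlock the clamping stage from its transport hole and hold it locked in the next

TASK

In the carton is a clamping stage whose carriage is pinned in its transport hole: first swing the carton's two half-open side flaps outward, well past upright, so that they lean back out of the way. Then pull up the black plunger knob on the carriage, slide the carriage one hole towards the fixed jaw, and let the pin go fully home in that next hole. Finish while still holding the knob with the pin home (do not let go of it), with the flaps still open and the other things on the bench and in the carton left where they are.

Things in the scene. Friction and masses are not known exactly. Their poses are not given: they have to be found in the camera images.
- carton: open-topped cardboard carton fixed to the bench, outside 250 (own x) x 280 (own y) x 125 mm high, walls 5 mm; origin under its centre, z up. A foam bed inside has its top 25 mm above the bench. Two big flaps are hinged along the top edges of its left (+y) and right (-y) walls, 140 mm either side of the centre and 125 mm above the bench; the flaps on its near and far walls are already folded down outside
- flap_left (a joint): opening angle (rad) of the flap on the carton's +y wall: 0 lies flat over the carton, 1.57 upright, 2.6 folded back as far as it goes. It starts half open (0.5 to 0.95), leaning inward over the carton. 238 x 110 x 4 mm; the crease is stiff enough to stay at any angle and takes about 0.07 to 0.1 N m to move
- flap_right (a joint): the same for the flap on the carton's -y wall
- flap_left_edge (a point): middle of the free edge of the left flap, 110 mm from its crease
- flap_right_edge (a point): middle of the free edge of the right flap, 110 mm from its crease
- stage: metal clamping stage fixed on the carton's foam, base 100 (own x) x 230 (own y) x 12 mm; origin under its centre, 25 mm above the bench; z up. A 26 mm wide steel index bar along its y axis, top 30 mm above the origin, has four holes 40 mm apart (y = -80, -40, 0, +40 mm) of 10.5 mm, with a carriage block running over it. At its +y end stands the fixed jaw, a block 100 x 34 mm, 78 mm high
- carriage (a joint): how far (m) the carriage stands along the stage's +y axis, that is towards the fixed jaw: 0 at the hole where it starts locked, 0.040 at the next hole, -0.040 at the one behind; it slides from -0.044 to 0.072 with about 1 N of friction once the pin is out. The carriage is an aluminium block 96 (x) x 50 (y) x 22 mm, its top 81 mm above the bench, with a low collar (18 mm wide, 8 mm high) under the knob
- plunger (a joint): how far (m) the lock plunger on the carriage is pulled up: 0 pin fully home in a hole, 0.014 pulled to its stop. The 8 mm pin with a rounded tip reaches 10 mm into the hole, so it must be up by more than 0.010 for the carriage to slide; a spring drives it down with 5 N (home) to 8 N (pulled). Let down between holes, it rests on the bar at about 0.010
- knob (a point): middle of the plunger's upright round black knob, 28 mm in diameter and 30 mm high (15 mm above and below this point); 118 mm above the bench with the pin home. Below it 14 mm of thin stem (11 mm) above the carriage, the lowest 8 mm of it inside the collar. It is straight above the pin, moves with plunger and carriage
- next_hole (a point): mouth of the next hole, on top of the index bar 55 mm above the bench, where the pin must go; the knob then stands straight above it
- jaw_faces: bystander, loose, leave alone: steel jaw face plate 22 x 50 x 14 mm with ridges, lying loose on the foam in the carton beside the stage; origin under its centre
- screw_jar: bystander, loose, leave alone: clear screw jar, 34 mm wide, 36 mm high, standing on the foam in the carton on the other side of the stage; origin under its centre
- specimen_tray: bystander, loose, leave alone: white open tray 120 x 180 x 25 mm with four dog-bone test bars, on the bench to the right; origin under its centre
- caliper: bystander, loose, leave alone: digital caliper 210 mm long, lying on the bench to the left; origin under its middle
- mug: bystander, loose, leave alone: white mug, 80 mm wide, 95 mm high, far left on the bench; origin under its centre
- tape_roll: bystander, loose, leave alone: roll of brown tape lying flat, 100 mm wide, 48 mm high, near left; origin under its centre
- solvent: bystander, loose, leave alone: white bottle, 60 mm wide, 130 mm high, far right; origin under its centre
- hex_driver: bystander, loose, leave alone: screwdriver lying on the bench, near right; origin under its middle

How it is judged (in metres and radians):
On the way, in this order (a step that is already met when the one before it is completed fails the run):
1. both flaps swung outward past upright, above 1.8 rad, with the pin still home and the carriage at its first hole (value of joint each of flap_left, flap_right above 1.8 rad and value of joint plunger below 0.003 m and value of joint carriage below 0.01 m), for 0.2 s.
2. the plunger pulled up clear of the first hole (above 8 mm) before the carriage is at the next (value of joint plunger above 0.008 m and value of joint carriage below 0.03 m), for 0.05 s.
At the end, for the whole second after the job is handed in: The carriage stands at the next hole (40 mm, within 4 mm) with the pin home (plunger within 3 mm of fully down), both flaps beyond 1.8 rad, and the gripper's fingers still hold the knob (more than 2 N of contact) through the last second (value of joint each of flap_left, flap_right above 1.8 rad and value of joint plunger below 0.003 m and value of joint carriage between 0.036 and 0.044 m and contact force between the fingers and plunger above 2 N); the arm keeps its last pose, push and grip.
It fails at once if a bystander is moved by more than 30 mm (distance of any of jaw_faces, screw_jar, specimen_tray, caliper, mug, tape_roll, solvent, hex_driver from where it was at the start of the episode above 0.03 m).
It also fails if it takes over 59 s, if anything falls off the work surface, if the arm or the gripper's body presses on something with over 40 N, if the wrist force passes 120 N, or if a joint passes its speed limit or range.

ROBOT

A 7-joint arm with a two-finger parallel gripper is mounted at the origin on the work surface. World frame = base frame: x ahead of the robot, y to its left, z up, the work surface at z = 0. Lengths are in mm, angles in rad, forces in N, time in s.
With the tool pointing down it reaches from about 350 to 900 mm from the base axis. Payload 19.9 kg.
Tool frame: the origin (TCP) lies at the very end of the fingers, on their centre line; the grasp point (between the pads) lies 19 mm behind it; z points along the fingers, y is the line along which they close (so a half turn about z gives the same grasp; the last joint's range is limited). The gripper opens to 85 mm and grips with 20 to 120 N. Pads are 22 mm wide; open, the fingers measure 114 mm over their backs; the gripper's body (76 mm by 85 mm) begins 54 mm behind the grasp point. The pads swing forward as they close: fully open they stand 13 mm farther back than shut.
Start: joints at [-1.155, 0.417, -0.01, 1.614, 0.005, 1.111, -0.053], TCP at [276.222, 560.627, 231.26] pointing down, gripper open.
Joint ranges: [-2.81, 2.81], [-0.39, 2.02], [-1.27, 1.25], [0.06, 2.57], [-1.19, 4.33], [0.19, 2], [-2.82, 2.82]. Speed limits (rad/s): [1.89, 1.89, 2.39, 2.39, 3.01, 3.01, 3.01].

INTERFACE

Orientations are given as a unit quaternion [x, y, z, w].
In Python, from bench import * gives the robot as it stands.
- The arm moves only by the tool step_arm, never from a script. Its argument "increments" is a list of rows, each an object with "jaw": the gripper command: -1 is fully open, 1 is shut, values between are in proportion; "linear": the shift along the tool's x, y, z in mm, a list of three; "spin": the turn about the tool's z in degrees. A call has exactly 10 rows; each row shifts and turns the commanded pose from where the row before left it, along the tool's axes as they then stand; what a row does not reach is not made up. A row lasts 1/10 s, in which the tool goes at most 50 mm and 8.59 degrees, less where a joint would pass 70% of its speed; a pose out of reach is approached as far as the arm can. A call with a gripper value outside its range is refused whole. The fingers move at their own pace and stop on an object; "newtons" is the grip in N (left out, the last holds). Time passes only in rows, so rows that do not move let the fingers close, or fill a call up. It gives the time, the measured TCP pose, the force, the opening and the grip force at its end, in the units of the state.
- sense(): the state, without advancing time (a new reading comes with each control period).
- camera(name): name is "side" or "top" or "wrist"; returns the picture (384x512x3 uint8, red, green, blue); there is no depth.
- camera_model(name): a dict with "fx", "fy", "cx", "cy" (pixels), "position" and "attitude" of the camera in the world. Camera axes: x right, y down, z forward; pixel columns grow to the right and rows downward; lengths in mm; the calibration is good to about 2 mm. A picture is of the moment at which its call begins: read the wrist's pose just before it. camera_model takes no time and is no camera call; for the wrist camera it gives the pose at the moment of the call.
- sign_off(): hands the job in; it is judged then, once.
The state is a dict: "clock": time; "q": joint angles; "joint_velocities": joint speeds; "joint_torque": joint torques, N m; "eef_pos": TCP position; "eef_rot": TCP orientation; "force": force on the tool from outside, world axes, zero at the start; "wrist_torque": the same for the moment, N m; "grip_width": finger opening in mm; "grasp_force": force on a finger pad.
Only numpy, scipy, OpenCV 4.12 (cv2) and the standard library are available. Lean on these libraries where they do the work, as an engineer would, in place of code of your own. Each camera call takes 0.05 s, during which the arm holds its last target. There are 200 camera calls.

## Working session

There is one attempt and no reset: what is moved stays moved. The work goes in short steps, Python scripts to look and compute and a tool call to move; the robot and the scene stay as the last step left them, time stands still between calls to the robot, and variables do not carry over. Pictures are saved under pics/ and viewed, at most 10 in all, crops included, and the job is handed in when it is done.

Besides the shell and the picture viewer there is one more tool, called after "Emit:" in YAML: its name, and indented under it one key for each argument. step_arm: Moves the arm, as the interface text tells. Its arguments: {"type":"object","properties":{"increments":{"type":"array"},"newtons":{"type":"number"}},"required":["increments"]}

```bash
mkdir -p pics; ls; python3 - <<'E'
from bench import *
import cv2,numpy as np
s=sense();print(s['clock'],s['eef_pos'],s['eef_rot'],s['grip_width'])
for n in("top","side"):
    im=camera(n);cv2.imwrite(f'pics/{n}0.png',im[:,:,::-1]);m=camera_model(n);print(n,m)
E
```

```text
pics
0.0 [276.11344351 560.32828401 230.677626  ] [ 2.26915173e-01  9.73914350e-01 -5.78826628e-04 -9.37749304e-05] 85.45948253629768
top {'fx': 445.2789189898424, 'fy': 445.2789189898424, 'cx': 261.90926479196474, 'cy': 194.693419693362, 'position': array([ 300.83500371,  -13.30463669, 1486.5746306 ]), 'attitude': array([ 0.71496362, -0.69504888,  0.04674994, -0.05956955])}
side {'fx': 352.48592805138446, 'fy': 352.48592805138446, 'cx': 262.13620302938864, 'cy': 185.583903611258, 'position': array([ 153.55470022, -859.43972894, 1048.56086839]), 'attitude': array([ 0.91078124, -0.16426719,  0.06788786, -0.37267286])}
```

View pics/top0.png

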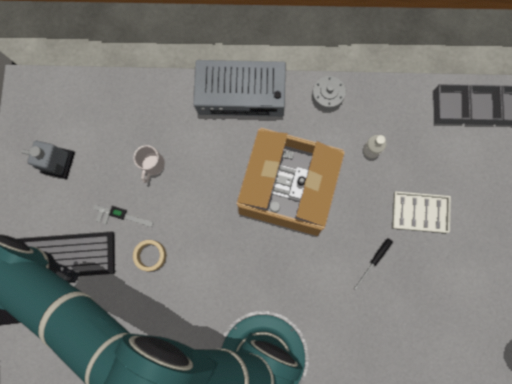

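View pics/side0.png

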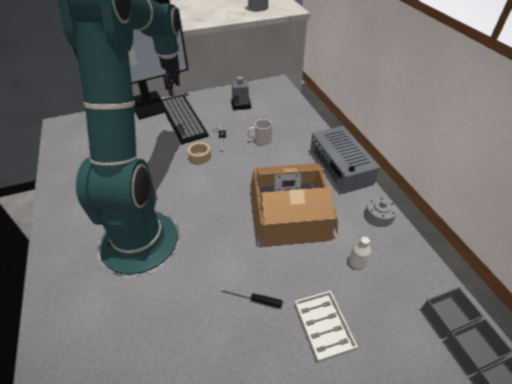

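The top view shows the carton around (291,180), with the two flaps left and right and the knob near (301,181). I'll zoom in for its corners.

```bash
cat > h.py <<'E'
from bench import *
import cv2,numpy as np
from scipy.spatial.transform import Rotation as R
def ray(m,u,v):
    d=R.from_quat(m['attitude']).apply([(u-m['cx'])/m['fx'],(v-m['cy'])/m['fy'],1]);return np.array(m['position']),d
def onz(m,u,v,z):
    p,d=ray(m,u,v);return p+d*(z-p[2])/d[2]
def proj(m,P):
    c=R.from_quat(m['attitude']).inv().apply(np.atleast_2d(P)-m['position']);return np.c_[c[:,0]/c[:,2]*m['fx']+m['cx'],c[:,1]/c[:,2]*m['fy']+m['cy']]
E
python3 - <<'E'
import cv2
im=cv2.imread('pics/top0.png')[120:240,230:350];a=cv2.resize(im,None,fx=4.9,fy=4.9,interpolation=cv2.INTER_CUBIC)
cv2.imwrite('pics/top0c.png',a)
E
python3 -c "
from h import *
m=camera_model('top')
for u,v in [(260,129),(239,208),(342,149),(321,230)]: print(onz(m,u,v,125))
print(R.from_quat(sense()['eef_rot']).as_matrix(),camera_model('wrist'))"
```

```text
[716.97912656  26.74072663 125.        ]
[463.59798978  83.87357539 125.        ]
[ 658.48712104 -232.09404891  125.        ]
[ 402.96507328 -168.88323291  125.        ]
[[-8.97062470e-01  4.41903555e-01 -4.16720780e-04]
 [ 4.41903744e-01  8.97061887e-01 -1.02558586e-03]
 [-7.93857082e-05 -1.10416506e-03 -9.99999387e-01]] {'fx': 295.620298765898, 'fy': 295.620298765898, 'cx': 258.7394653160461, 'cy': 196.70277435161665, 'position': array([206.98246274, 593.95994334, 374.80024377]), 'attitude': array([0.83923125, 0.52196851, 0.08000801, 0.12976324])}
```

View pics/top0c.png

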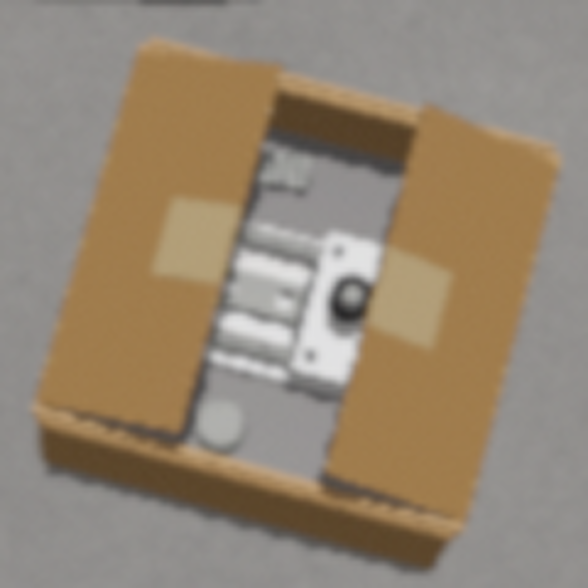

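```bash
cat >> h.py <<'E'
def carton():
    m=camera_model('top');c=[(148,42),(37,408),(460,528),(558,155)]
    P=np.array([onz(m,u/4.9+230,v/4.9+120,125) for u,v in c])
    C=P.mean(0);y=(P[0]+P[1]-P[2]-P[3])[:2];x=(P[0]+P[3]-P[1]-P[2])[:2]
    yaw=(np.arctan2(-y[0],y[1])+np.arctan2(x[1],x[0]))/2
    return C[:2],yaw,P
E
python3 - <<'E'
from h import *
C,yaw,P=carton();print(C,np.degrees(yaw),np.linalg.norm(P[0]-P[1]),np.linalg.norm(P[1]-P[2]),np.linalg.norm(P[2]-P[3]))
m=camera_model('top');ex=np.array([np.cos(yaw),np.sin(yaw),0]);ey=np.array([-ex[1],ex[0],0]);O=np.r_[C,0]
for e,s in (((278,65),(185,435)),1),(((425,108),(325,485)),-1):
    u,v=np.mean(e,0)/4.9+[230,120];p,d=ray(m,u,v);t=((O-p)@ex)/(d@ex);Q=p+t*d
    yy=(Q-O)@ey*s; 
    for off in e:
        p,d=ray(m,off[0]/4.9+230,off[1]/4.9+120)
    # intersect ray with circle in plane: minimise distance
    a=np.linspace(.2,2.6,2000);E=O+ey*s*140+np.array([0,0,125])-np.outer(np.cos(a)*110,ey*s)+np.outer(np.sin(a)*110,[0,0,1])
    uv=proj(m,E);k=np.argmin(np.abs((uv-[u,v])@np.array([1,-.0])));print(s,'angle',a[k],E[k])
k=onz(m,352/4.9+230,295/4.9+120,133);print('knob',k,'carton frame',(k-O)@ex,(k-O)@ey)
q=[onz(m,u/4.9+230,v/4.9+120,81) for u,v in((328,230),(292,372))];w=q[0]-q[1];print('stage yaw',np.degrees(np.arctan2(w[1],w[0])),np.linalg.norm(w))
s=sense();print(s['clock'])
E
```

```text
[564.20204536 -75.12983351] -14.39647170415665 248.27864210403882 275.0445606380683 247.58439616116192
1 angle 0.552976488244122 [575.73696013 -30.1928186  182.77446829]
-1 angle 0.5169584792396198 [ 553.16930412 -118.11051148  179.36621889]
knob [ 554.29220129 -107.50564638  133.        ] carton frame -1.5490536846579044 -33.823049846861515
stage yaw -12.887897582183285 97.41125002301557
0.1
```

Emit:
step_arm:
  increments:
    - {"jaw": 1,"linear": [0,0,0],"spin": -6.2}
    - {"jaw": 1,"linear": [0,0,0],"spin": -6.2}
    - {"jaw": 1,"linear": [-27,-34,0],"spin": 0}
    - {"jaw": 1,"linear": [-27,-34,0],"spin": 0}
    - {"jaw": 1,"linear": [-27,-34,0],"spin": 0}
    - {"jaw": 1,"linear": [-27,-34,0],"spin": 0}
    - {"jaw": 1,"linear": [-27,-34,0],"spin": 0}
    - {"jaw": 1,"linear": [-27,-34,0],"spin": 0}
    - {"jaw": 1,"linear": [-27,-34,0],"spin": 0}
    - {"jaw": 1,"linear": [-27,-34,0],"spin": 0}
  newtons: 40

```text
clock: 1.1
eef_pos: [421.3, 243.1, 231.3]
eef_rot: [0.12, 0.993, -0.0, -0.0]
force: [0.4, 0.7, -0.4]
grip_width: 0.3
grasp_force: 0.0
```

Emit:
step_arm:
  increments:
    - {"jaw": 1,"linear": [-27,-34,0],"spin": 0}
    - {"jaw": 1,"linear": [-27,-34,0],"spin": 0}
    - {"jaw": 1,"linear": [-27,-34,0],"spin": 0}
    - {"jaw": 1,"linear": [-27,-34,0],"spin": 0}
    - {"jaw": 1,"linear": [-27,-34,0],"spin": 0}
    - {"jaw": 1,"linear": [-27,-34,0],"spin": 0}
    - {"jaw": 1,"linear": [-27,-34,0],"spin": 0}
    - {"jaw": 1,"linear": [-20,-20,0],"spin": 0}
    - {"jaw": 1,"linear": [0,0,0],"spin": 0}
    - {"jaw": 1,"linear": [0,0,0],"spin": 0}

```text
clock: 2.1
eef_pos: [562.0, -55.9, 230.8]
eef_rot: [0.121, 0.993, -0.0, -0.0]
force: [0.5, 0.5, -0.6]
grip_width: 0.5
grasp_force: 0.0
```

```bash
cat >> h.py <<'E'
def where():
    s=sense();C,yaw,_=carton();M=R.from_quat(s['eef_rot']).as_matrix();d=s['eef_pos'][:2]-C
    print(s['clock'],s['eef_pos'].round(1),'tool-y deg',np.degrees(np.arctan2(M[1,1],M[0,1])).round(2),'carton xy',(d@[np.cos(yaw),np.sin(yaw)]).round(1),(d@[-np.sin(yaw),np.cos(yaw)]).round(1),'F',s['force'].round(1),'w',s['grip_width'].round(1),'g',s['grasp_force'])
E
python3 - <<'E'
from h import *
where();im=camera('wrist');cv2.imwrite('pics/w1.png',im[:,:,::-1])
E
```

```text
Traceback (most recent call last):
  File "h.py", line 18, in where
    print(s['clock'],s['eef_pos'].round(1),'tool-y deg',np.degrees(np.arctan2(M[1,1],M[0,1])).round(2),'carton xy',(d@[np.cos(yaw),np.sin(yaw)]).round(1),(d@[-np.sin(yaw),np.cos(yaw)]).round(1),'F',s['force'].round(1),'w',s['grip_width'].round(1),'g',s['grasp_force'])
                                                                                                                                                                                                                              ^^^^^^^^^^^^^^^^^^^^^
AttributeError: 'float' object has no attribute 'round'
```

```bash
sed -i "s/s\['grip_width'\].round(1)/s['grip_width']/" h.py
python3 - <<'E'
from h import *
where();im=camera('wrist');cv2.imwrite('pics/w1.png',im[:,:,::-1])
E
```

```text
2.1 [562.  -55.9 230.8] tool-y deg 76.12 carton xy -6.9 18.1 F [ 0.5  0.5 -0.6] w 0.5475286826254321 g 0.0
```

View pics/w1.png

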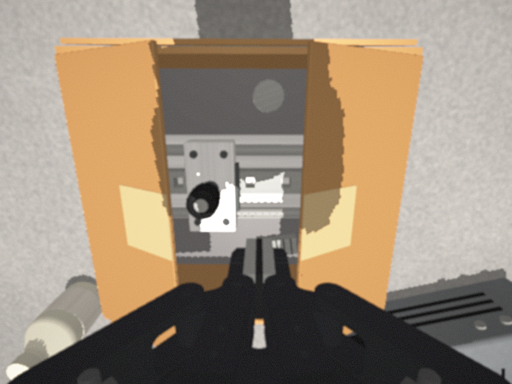

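The wrist view shows a clear gap between the flaps, with edges at columns 165 and 305, and the closed fingers pointing into it. I'll swing the left flap along its arc.

Emit:
step_arm:
  increments:
    - {"jaw": 1,"linear": [-3,-9,25],"spin": 0}
    - {"jaw": 1,"linear": [-4,-9,25],"spin": 0}
    - {"jaw": 1,"linear": [0,0,25],"spin": 0}
    - {"jaw": 1,"linear": [0,15,1],"spin": 0}
    - {"jaw": 1,"linear": [0,16,0],"spin": 0}
    - {"jaw": 1,"linear": [0,9,-10],"spin": 0}
    - {"jaw": 1,"linear": [0,9,-10],"spin": 0}
    - {"jaw": 1,"linear": [0,11,-8],"spin": 0}
    - {"jaw": 1,"linear": [0,11,-8],"spin": 0}
    - {"jaw": 1,"linear": [0,13,-6],"spin": 0}

```text
clock: 3.15
eef_pos: [585.4, 8.7, 198.9]
eef_rot: [0.12, 0.993, 0.0, 0.001]
force: [0.5, -1.3, 0.1]
grip_width: 0.0
grasp_force: 0.7
```

Emit:
step_arm:
  increments:
    - {"jaw": 1,"linear": [0,13,-5],"spin": 0}
    - {"jaw": 1,"linear": [0,14,-2],"spin": 0}
    - {"jaw": 1,"linear": [0,15,0],"spin": 0}
    - {"jaw": 1,"linear": [0,15,4],"spin": 0}
    - {"jaw": 1,"linear": [0,15,6],"spin": 0}
    - {"jaw": 1,"linear": [0,15,6],"spin": 0}
    - {"jaw": 1,"linear": [0,13,6],"spin": 0}
    - {"jaw": 1,"linear": [0,0,0],"spin": 0}
    - {"jaw": 1,"linear": [0,0,0],"spin": 0}
    - {"jaw": 1,"linear": [0,-30,0],"spin": 0}

```text
clock: 4.15
eef_pos: [601.8, 77.5, 182.2]
eef_rot: [0.118, 0.993, 0.001, 0.0]
force: [0.5, 0.4, -0.2]
grip_width: 0.1
grasp_force: 0.0
```

```bash
python3 - <<'E'
from h import *
where();im=camera('top');cv2.imwrite('pics/t2.png',cv2.resize(im[100:260,210:370,::-1],None,fx=3,fy=3))
E
```

```text
4.15 [601.8  77.5 182.2] tool-y deg 76.41 carton xy -1.5 157.2 F [ 0.5  0.4 -0.2] w 0.09392649757562013 g 0.0
```

View pics/t2.png

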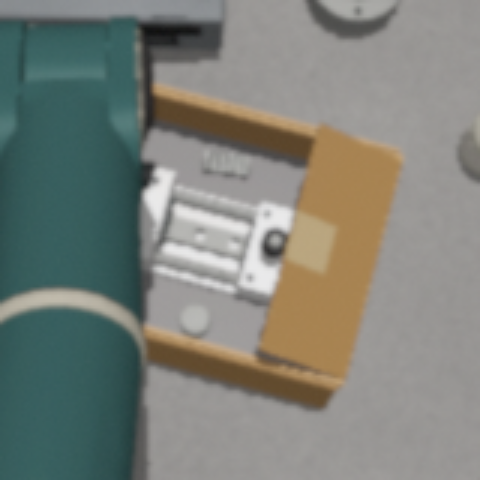

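The left flap has swung clear of the opening. The right flap comes next, mirroring the same path.

Emit:
step_arm:
  increments:
    - {"jaw": 1,"linear": [0,-35,5],"spin": 0}
    - {"jaw": 1,"linear": [0,-40,8],"spin": 0}
    - {"jaw": 1,"linear": [0,-40,8],"spin": 0}
    - {"jaw": 1,"linear": [0,-37,7],"spin": 0}
    - {"jaw": 1,"linear": [0,-18,0],"spin": 0}
    - {"jaw": 1,"linear": [0,-15,0],"spin": 0}
    - {"jaw": 1,"linear": [0,-9,-10],"spin": 0}
    - {"jaw": 1,"linear": [0,-9,-10],"spin": 0}
    - {"jaw": 1,"linear": [0,-11,-8],"spin": 0}
    - {"jaw": 1,"linear": [0,-11,-8],"spin": 0}

```text
clock: 5.2
eef_pos: [548.0, -143.9, 191.3]
eef_rot: [0.12, 0.993, 0.0, 0.001]
force: [-0.4, 0.6, 0.6]
grip_width: 0.2
grasp_force: 0.5
```

Emit:
step_arm:
  increments:
    - {"jaw": 1,"linear": [0,-13,-6],"spin": 0}
    - {"jaw": 1,"linear": [0,-13,-5],"spin": 0}
    - {"jaw": 1,"linear": [0,-14,-2],"spin": 0}
    - {"jaw": 1,"linear": [0,-15,0],"spin": 0}
    - {"jaw": 1,"linear": [0,-15,4],"spin": 0}
    - {"jaw": 1,"linear": [0,-15,6],"spin": 0}
    - {"jaw": 1,"linear": [0,-15,6],"spin": 0}
    - {"jaw": 1,"linear": [0,-13,6],"spin": 0}
    - {"jaw": 1,"linear": [0,0,0],"spin": 0}
    - {"jaw": 1,"linear": [0,0,0],"spin": 0}

```text
clock: 6.2
eef_pos: [520.6, -253.5, 181.1]
eef_rot: [0.121, 0.993, -0.0, -0.0]
force: [-0.4, 0.3, -0.2]
grip_width: 0.0
grasp_force: 0.0
```

```bash
python3 -c "
from h import *
where()"
```

```text
6.2 [ 520.6 -253.5  181.1] tool-y deg 76.14 carton xy 2.1 -183.6 F [-0.4  0.3 -0.2] w 0.014864625884429146 g 0.0
```

Emit:
step_arm:
  increments:
    - {"jaw": 1,"linear": [0,20,-10],"spin": 0}
    - {"jaw": 1,"linear": [0,35,-10],"spin": 0}
    - {"jaw": 1,"linear": [1,35,-10],"spin": 0}
    - {"jaw": 0,"linear": [1,35,0],"spin": 0}
    - {"jaw": -0.3,"linear": [1,25,0],"spin": 0}
    - {"jaw": -0.6,"linear": [0,0,0],"spin": 0}
    - {"jaw": -0.6,"linear": [0,0,0],"spin": 0}
    - {"jaw": -0.6,"linear": [0,0,0],"spin": 0}
    - {"jaw": -0.6,"linear": [0,0,0],"spin": 0}
    - {"jaw": -0.6,"linear": [0,0,0],"spin": 0}

```text
clock: 7.2
eef_pos: [553.5, -107.7, 211.4]
eef_rot: [0.121, 0.993, -0.0, 0.0]
force: [-0.1, -0.1, 0.1]
grip_width: 68.2
grasp_force: 0.0
```

```bash
python3 - <<'E'
from h import *
where();m=camera_model('wrist');im=camera('wrist');s=camera('side')
s=cv2.resize(s[130:270,210:370],(512,448));cv2.imwrite('pics/w3.png',cv2.resize(np.vstack([im,s])[:,:,::-1],None,fx=.72,fy=.72))
cv2.imwrite('w3raw.png',im[:,:,::-1])
E
```

```text
7.2 [ 553.5 -107.7  211.4] tool-y deg 76.11 carton xy -2.2 -34.2 F [-0.1 -0.1  0.1] w 68.24733048559003 g 0.0
```

View pics/w3.png

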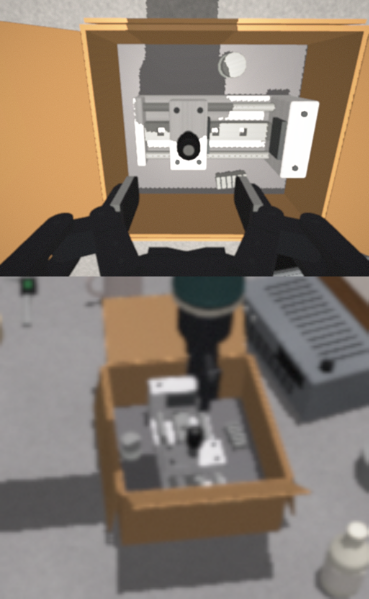

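Both flaps lie folded out, left and right. The knob's top disc sits near (189,149) in the view, or about (262,207) in raw wrist pixels. Next I'll cast that point onto z=133.

```bash
python3 - <<'E'
from h import *
m=camera_model('wrist');im=cv2.imread('w3raw.png')
g=im.max(2)[170:240,225:300];n,l,st,c=cv2.connectedComponentsWithStats((g<60).astype('uint8'));i=1+np.argmax(st[1:,4]);print(st[i]+[225,170,0,0,0],c[i]+[225,170])
cnt=(l==i)
ys,xs=np.nonzero(cnt)
C,yaw,_=carton()
for u,v,z in((262.5,207,133),(c[i][0]+225,c[i][1]+170,122)):
    k=onz(m,u,v,z);s=sense();M=R.from_quat(s['eef_rot']).as_matrix();print(k,'tool delta',(M.T@(k-s['eef_pos'])).round(1))
q=[onz(m,u/.72,v/.72,81)for u,v in((169,100),(171,168),(206,100),(207,168))]
for a,b in((0,1),(2,3)):
    w=q[a]-q[b];print(np.degrees(np.arctan2(w[1],w[0])))
cv2.imwrite('pics/w3c.png',cv2.resize(im[130:250,210:330],None,fx=4,fy=4))
E
```

```text
[247 183  30  39 733] [261.43110505 200.73806276]
[ 555.99138767 -105.66328569  133.        ] tool delta [-1.9  2.4 78.3]
[ 554.23501409 -106.01562471  122.        ] tool delta [-0.3  1.6 89.3]
166.4136176095688
168.55930916696462
```

View pics/w3c.png

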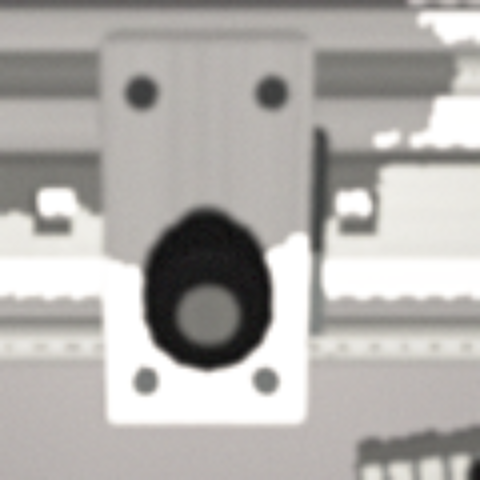

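Emit:
step_arm:
  increments:
    - {"jaw": -0.6,"linear": [-1,1,30],"spin": -1.4}
    - {"jaw": -0.6,"linear": [-1,1,30],"spin": 0}
    - {"jaw": -0.6,"linear": [0,0,24],"spin": 0}
    - {"jaw": -0.6,"linear": [0,0,20],"spin": 0}
    - {"jaw": -0.6,"linear": [0,0,10],"spin": 0}
    - {"jaw": -0.6,"linear": [0,0,0],"spin": 0}
    - {"jaw": 0.1,"linear": [0,0,0],"spin": 0}
    - {"jaw": 1,"linear": [0,0,0],"spin": 0}
    - {"jaw": 1,"linear": [0,0,0],"spin": 0}
    - {"jaw": 1,"linear": [0,0,0],"spin": 0}
  newtons: 60

```text
clock: 8.3
eef_pos: [556.7, -105.7, 98.5]
eef_rot: [0.108, 0.994, 0.0, 0.001]
force: [-1.4, 0.1, 7.6]
grip_width: 26.7
grasp_force: 58.4
```

```bash
python3 - <<'E'
from h import *
where()
E
```

```text
8.3 [ 556.7 -105.7   98.5] tool-y deg 77.57 carton xy 0.3 -31.4 F [-1.4  0.1  7.6] w 26.749322603228446 g 58.393800258636475
```

Emit:
step_arm:
  increments:
    - {"jaw": 1,"linear": [0,0,-3],"spin": 0}
    - {"jaw": 1,"linear": [0,0,-3],"spin": 0}
    - {"jaw": 1,"linear": [0,0,-3],"spin": 0}
    - {"jaw": 1,"linear": [0,0,-2],"spin": 0}
    - {"jaw": 1,"linear": [0,0,-2],"spin": 0}
    - {"jaw": 1,"linear": [0,0,0],"spin": 0}
    - {"jaw": 1,"linear": [0,0,0],"spin": 0}
    - {"jaw": 1,"linear": [0,0,0],"spin": 0}
    - {"jaw": 1,"linear": [0,0,0],"spin": 0}
    - {"jaw": 1,"linear": [0,0,0],"spin": 0}

```text
clock: 9.3
eef_pos: [556.4, -105.6, 110.4]
eef_rot: [0.108, 0.994, -0.0, 0.0]
force: [5.2, -1.3, -8.1]
grip_width: 26.6
grasp_force: 59.4
```

Emit:
step_arm:
  increments:
    - {"jaw": 1,"linear": [0,0,-1],"spin": 0}
    - {"jaw": 1,"linear": [0,5,0],"spin": 0}
    - {"jaw": 1,"linear": [0,6,0],"spin": 0}
    - {"jaw": 1,"linear": [0,6,0],"spin": 0}
    - {"jaw": 1,"linear": [0,6,0],"spin": 0}
    - {"jaw": 1,"linear": [0,6,0],"spin": 0}
    - {"jaw": 1,"linear": [0,6,0],"spin": 0}
    - {"jaw": 1,"linear": [0,5,0],"spin": 0}
    - {"jaw": 1,"linear": [0,0,0],"spin": 0}
    - {"jaw": 1,"linear": [0,0,0],"spin": 0}

```text
clock: 10.3
eef_pos: [565.8, -66.5, 111.8]
eef_rot: [0.108, 0.994, -0.0, 0.001]
force: [11.3, -0.7, -8.6]
grip_width: 26.7
grasp_force: 59.5
```

```bash
python3 - <<'E'
from h import *
where();d=sense()['eef_pos']-[556.4,-105.6,110.4];print(d,np.hypot(*d[:2]))
E
```

```text
10.3 [565.8 -66.5 111.8] tool-y deg 77.59 carton xy -0.6 8.8 F [11.3 -0.7 -8.6] w 26.714547335830016 g 59.48554515838623
[ 9.43009763 39.12440305  1.3502008 ] 40.24482146885301
```

Emit:
step_arm:
  increments:
    - {"jaw": 1,"linear": [-1.3,0,0],"spin": 0}
    - {"jaw": 1,"linear": [0,0,2],"spin": 0}
    - {"jaw": 1,"linear": [0,0,2],"spin": 0}
    - {"jaw": 1,"linear": [0,0,2],"spin": 0}
    - {"jaw": 1,"linear": [0,0,2],"spin": 0}
    - {"jaw": 1,"linear": [0,0,2],"spin": 0}
    - {"jaw": 1,"linear": [0,0,2],"spin": 0}
    - {"jaw": 1,"linear": [0,0,2],"spin": 0}
    - {"jaw": 1,"linear": [0,0,0],"spin": 0}
    - {"jaw": 1,"linear": [0,0,0],"spin": 0}

```text
clock: 11.3
eef_pos: [566.3, -66.9, 98.4]
eef_rot: [0.108, 0.994, 0.0, 0.0]
force: [-2.3, 1.3, 15.0]
grip_width: 26.6
grasp_force: 62.2
```

Emit:
step_arm:
  increments:
    - {"jaw": 1,"linear": [0,1.5,0],"spin": 0}
    - {"jaw": 1,"linear": [0,1.5,0],"spin": 0}
    - {"jaw": 1,"linear": [0,0,0],"spin": 0}
    - {"jaw": 1,"linear": [0,0,0],"spin": 0}
    - {"jaw": 1,"linear": [0,0,0],"spin": 0}
    - {"jaw": 1,"linear": [0,0,0],"spin": 0}
    - {"jaw": 1,"linear": [0,0,0],"spin": 0}
    - {"jaw": 1,"linear": [0,0,0],"spin": 0}
    - {"jaw": 1,"linear": [0,0,0],"spin": 0}
    - {"jaw": 1,"linear": [0,0,0],"spin": 0}

```text
clock: 12.3
eef_pos: [566.6, -65.5, 98.4]
eef_rot: [0.109, 0.994, -0.001, 0.0]
force: [-4.8, -8.2, 15.0]
grip_width: 26.7
grasp_force: 61.9
```

```bash
python3 - <<'E'
from h import *
where();s=camera('side');w=camera('wrist')
cv2.imwrite('pics/w5.png',np.hstack([cv2.resize(s[130:250,220:350],(416,384),interpolation=cv2.INTER_CUBIC),w[:,64:448]])[:,:,::-1])
E
```

```text
12.3 [566.6 -65.5  98.4] tool-y deg 77.5 carton xy -0.1 10.0 F [-4.8 -8.2 15. ] w 26.662200916632624 g 61.88790678977966
```

View pics/w5.png

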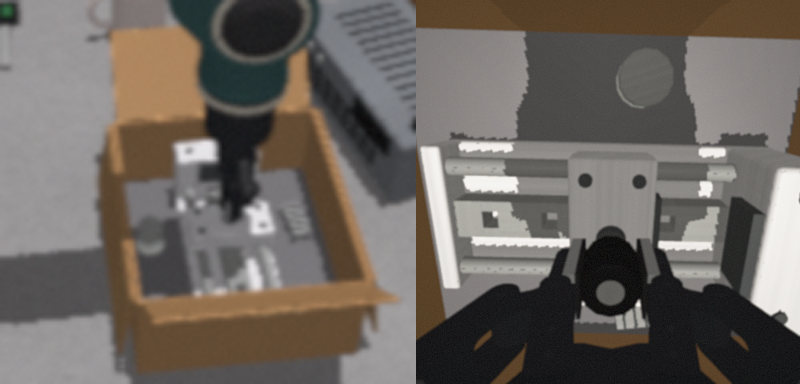

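Both flaps are still open, and the wrist view shows two free holes behind the carriage and one ahead. The carriage is therefore at the next hole, with the pin home: z is the same as at the start and the nudge was blocked. I'll undo the nudge and hand in.

Emit:
step_arm:
  increments:
    - {"jaw": 1,"linear": [0,-1,0],"spin": 0}
    - {"jaw": 1,"linear": [0,-1,0],"spin": 0}
    - {"jaw": 1,"linear": [0,0,0],"spin": 0}
    - {"jaw": 1,"linear": [0,0,0],"spin": 0}
    - {"jaw": 1,"linear": [0,0,0],"spin": 0}
    - {"jaw": 1,"linear": [0,0,0],"spin": 0}
    - {"jaw": 1,"linear": [0,0,0],"spin": 0}
    - {"jaw": 1,"linear": [0,0,0],"spin": 0}
    - {"jaw": 1,"linear": [0,0,0],"spin": 0}
    - {"jaw": 1,"linear": [0,0,0],"spin": 0}

```text
clock: 13.4
eef_pos: [566.4, -66.1, 98.4]
eef_rot: [0.108, 0.994, 0.0, 0.0]
force: [-2.3, -0.6, 14.9]
grip_width: 26.4
grasp_force: 61.7
```

```bash
python3 -c "
from h import *
where();print(sign_off())"
```

```text
13.4 [566.4 -66.1  98.4] tool-y deg 77.55 carton xy -0.1 9.3 F [-2.3 -0.6 14.9] w 26.390064315315428 g 61.70942544937134
the job is handed in; nothing more can be done
None
```

I handed the job in at 13.4 s: both flaps are folded out, the carriage is one hole nearer the fixed jaw with the pin home, and the gripper still holds the knob; sign-off returned no verdict.

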